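# Switch on the measuring console in order

## Robot

A 6-joint arm with a two-finger parallel gripper is mounted at the origin on the work surface. World frame = base frame: x ahead of the robot, y to its left, z up, the work surface at z = 0. Lengths are in m, angles in degrees, forces in N, time in s.
With the tool pointing down it reaches from about 0.4 to 0.825 m from the base axis. Payload 7 kg.
Tool frame: the origin (TCP) lies midway between the tips of the shut fingers; the grasp point (between the pads) lies 19 mm behind it (ctrl.hold_point_z is the distance from the TCP to the grasp point, in m); z points along the fingers, y is the line along which they close (so a half turn about z gives the same grasp; the last joint's range is limited). The gripper opens to 88 mm and grips with 3 to 60 N. Pads are 19 mm wide; open, the fingers measure 130 mm over their backs; the gripper's body (78 mm by 193 mm) begins 47 mm behind the grasp point.
Start: joints at [92.023, 20.546, 0.682, 0, -70.136, -16.507], TCP at [0.169, 0.654, 0.227] pointing down, gripper open.
Joint ranges: [-176.03, 176.03], [-82.01, 121.73], [-58.28, 71.71], [-173.87, 95.51], [-174.79, -0.11], [-173.66, 173.66]. Speed limits (degrees/s): [136.94, 136.94, 172.46, 180, 180, 180].

## Interface

Orientations are given as [roll, pitch, yaw] about the fixed x, y, z axes, in that order (R = Rz(yaw) Ry(pitch) Rx(roll)).
In Python, from plant import ctrl gives the robot as it stands.
- The arm moves only by the tool apply_moves, never from a script. Its argument "deltas" is a list of rows, each an object with "fingers": the finger opening in mm, from 0 to 87.6; "delta_pos": the shift along the tool's x, y, z in mm, a list of three; "angular": the turn, a rotation vector about the tool's x, y, z in degrees, a list of three. A call has 1 to 10 rows; each row is the pose to reach, as a shift and turn from the pose commanded when the call began, along the tool's axes at that moment; what a row does not reach only later rows make up. A row lasts 1/10 s, in which the tool goes at most 50 mm and 8.59 degrees, less where a joint would pass 70% of its speed; a pose out of reach is approached as far as the arm can. A call with a gripper value outside its range is refused whole. The fingers move at their own pace and stop on an object; the grip force is fixed at half the most. Time passes only in rows, so rows that repeat a pose let the fingers close. It gives the time, the measured TCP pose, the force, the opening and the grip force at its end, in the units of the state.
- ctrl.get_obs(): the state, without advancing time (a new reading comes with each control period).
- ctrl.snapshot(name): name is "side" or "top" or "wrist"; returns the picture (384x512x3 uint8, red, green, blue); there is no depth.
- ctrl.camera_params(name): a dict with "fx", "fy", "cx", "cy" (pixels), "cam_to_world" (4x4, takes a point from camera to world coordinates); the wrist camera has in their place "mount" (4x4, takes a point from camera to tool coordinates, whose origin is the TCP and whose axes are the flange's). Camera axes: x right, y up, looking along -z (the intrinsics and any distortion apply to the point x, -y, -z); pixel columns grow to the right and rows downward; lengths in m; the calibration is good to about 2 mm. A picture is of the moment at which its call begins: read the wrist's pose just before it. camera_params takes no time and is no camera call.
- ctrl.close_job(): hands the job in; it is judged then, once.
The state is a dict: "clock": time; "joint_pos": joint angles; "qvel": joint speeds; "tau": joint torques, N m; "tool_pos": TCP position; "orientation": TCP orientation; "force": force on the tool from outside, world axes, zero at the start; "moment": the same for the moment, N m; "opening": finger opening in m; "gripper_force": force on a finger pad.
Only numpy, scipy, OpenCV 4.12 (cv2) and the standard library are available. Lean on these libraries where they do the work, as an engineer would, in place of code of your own. Each camera call takes 0.05 s, during which the arm holds its last target. There are 200 camera calls.

## Task

Switch on the navy-panelled measuring console for a run: with a fingertip, push in the white supply button, then the yellow fan button, then the green record button, each lightly, just until it stays in by itself. Do not press the black button or the red emergency stop, and do not lift or shove the console. Leave everything else on the console and the bench where it is.

Things in the scene. Friction and masses are not known exactly. Their poses are not given: they have to be found in the camera images.
- console: Desk console, white case with a sloped navy panel, loose on four rubber feet, about 3 kg; 240 mm deep (own x), 340 mm wide (y), 104 mm high. Origin: centre of its underside, on the bench; x points from the low front edge (robot's side) to the back, y to its left, z up. Behind the panel a level ledge 60 mm deep, 104 mm high. Short brass fittings stick out 26 mm at the back
- panel_mid (a point): Centre of the navy panel's surface (console x = -30 mm, z = 80 mm). The panel is 180 mm up the slope by 334 mm wide and rises at 15 degrees from 56 mm height in front to 104 mm; outward normal in the console's frame (-0.259, 0, 0.966). Button row 48 mm below this point: yellow, white, black, green from left to right. Fan, sockets, display above it, at most 14 mm proud
- handle_left (a point): Middle of the left steel bow handle on the panel, 10 mm bar, 140 mm long up the slope, 38 mm above the panel, 152 mm left of the panel's middle; the right one mirrors it
- supply_top (a point): Centre of the top face of the white (supply) push button, second from the left in the row (console x = -81, y = +30 mm, z = 87 mm when out); moves with the button. Round cap 25 mm across, of soft silicone that gives 0.4 mm per N (up to 4.5 mm); its flat top, 21 mm across, is 20 mm above the panel when out, 13 to 14 mm when in; bezel ring round it 33 mm across, 4 mm high
- fan_top (a point): Centre of the top face of the yellow (fan) push button, leftmost in the row (console x = -81, y = +88 mm, z = 87 mm when out); moves with the button. Round cap 25 mm across, of soft silicone that gives 0.4 mm per N (up to 4.5 mm); its flat top, 21 mm across, is 20 mm above the panel when out, 13 to 14 mm when in; bezel ring round it 33 mm across, 4 mm high
- record_top (a point): Centre of the top face of the green (record) push button, rightmost in the row (console x = -81, y = -86 mm, z = 87 mm when out); moves with the button. Round cap 25 mm across, of soft silicone that gives 0.4 mm per N (up to 4.5 mm); its flat top, 21 mm across, is 20 mm above the panel when out, 13 to 14 mm when in; bezel ring round it 33 mm across, 4 mm high
- purge_top (a point): Centre of the top face of the black (purge) push button, third from the left in the row (console x = -81, y = -28 mm, z = 87 mm); it is out, and not to be pressed; moves with the button. Round cap 25 mm across, of soft silicone that gives 0.4 mm per N (up to 4.5 mm); its flat top, 21 mm across, is 20 mm above the panel when out, 13 to 14 mm when in; bezel ring round it 33 mm across, 4 mm high
- stop_top (a point): Centre of the top of the red mushroom emergency stop, 40 mm across, on a yellow block at the right end of the console's back ledge, 148 mm above the bench; not to be pressed
- btn_supply (a joint): Travel of the white supply button's plunger along the panel's inward normal: 0 = out, 0.007 m = end stop. It takes about 2.5 N to start and 0.4 N more per mm (5.3 N at the stop); let go, it stays in (pushed to the stop, it stays at 6 to 7 mm). Counts as in beyond 0.0045. The soft cap's give adds to the stroke and is not in this value
- btn_fan (a joint): Travel of the yellow fan button's plunger along the panel's inward normal: 0 = out, 0.007 m = end stop. It takes about 2.5 N to start and 0.4 N more per mm (5.3 N at the stop); let go, it stays in (pushed to the stop, it stays at 6 to 7 mm). Counts as in beyond 0.0045. The soft cap's give adds to the stroke and is not in this value
- btn_record (a joint): Travel of the green record button's plunger along the panel's inward normal: 0 = out, 0.007 m = end stop. It takes about 2.5 N to start and 0.4 N more per mm (5.3 N at the stop); let go, it stays in (pushed to the stop, it stays at 6 to 7 mm). Counts as in beyond 0.0045. The soft cap's give adds to the stroke and is not in this value
- btn_purge (a joint): Travel of the black purge button, same build and scale as the others; starts at 0 (out)
- stop (a joint): Travel of the red emergency stop, straight down: 0 = out, 0.005 m = fully in
- dust_cap: Loose black knurled connector cap, 38 mm across, 24 mm high, standing on the console's back ledge. Origin: centre of its underside
- fitting: Loose brass tube fitting with a hexagon, 23 to 26 mm across, 38 mm high, standing on the console's back ledge. Origin: centre of its underside
- meter: Handheld multimeter, orange and dark grey, lying face up on the bench left of the console; 170 x 80 x 47 mm high. Origin: centre of its underside
- screwdriver: Screwdriver with red handle, 190 mm long, lying on the bench at the left, beyond the multimeter. Origin: below its middle on the bench
- mug: White mug, 80 mm across, 95 mm high, standing on the bench right of the console. Origin: centre of its underside
- tray: Blue small-parts tray, 100 x 150 x 28 mm high, on the bench right of the console. Origin: centre of its underside

How it is judged:
By the outcome, as a careful person would: the job done as asked, in the order asked, and still so for the second after the job is handed in, with the robot touching nothing.
It also fails if it takes over 48 s, if anything falls off the work surface, if the arm or the gripper's body presses on something with over 40 N, if the wrist force passes 120 N, or if a joint passes its speed limit or range.

## Working session

There is one attempt and no reset: what is moved stays moved. The work goes in short steps, Python scripts to look and compute and a tool call to move; the robot and the scene stay as the last step left them, time stands still between calls to the robot, and variables do not carry over. Pictures are saved under pics/ and viewed, at most 10 in all, crops included, and the job is handed in when it is done.

Besides the shell and the picture viewer there is one more tool, called after "Emit:" by a JSON object that holds its "fn" and its "kwargs". apply_moves: Moves the arm, as the interface text tells. Its arguments: {"type":"object","properties":{"deltas":{"type":"array"}},"required":["deltas"]}

```bash
mkdir -p pics; python3 - <<'E'
from plant import ctrl
import cv2,numpy as np
for n in("top","side"):
    im=ctrl.snapshot(n); cv2.imwrite(f"pics/{n}0.png",im[:,:,::-1])
    p=ctrl.camera_params(n); print(n,{k:(np.round(v,4).tolist()) for k,v in p.items()})
print(ctrl.camera_params("wrist")); print(ctrl.get_obs())
E
```

```text
top {'fx': 378.6188, 'fy': 378.6188, 'cx': 261.1337, 'cy': 190.3155, 'cam_to_world': [[0.0635, 0.9765, -0.2058, 0.3728], [-0.998, 0.0621, -0.0137, 0.0735], [-0.0006, 0.2063, 0.9785, 1.0497], [0.0, 0.0, 0.0, 1.0]]}
side {'fx': 470.2686, 'fy': 470.2686, 'cx': 255.5654, 'cy': 199.3348, 'cam_to_world': [[-0.989, 0.0972, -0.1115, 0.408], [-0.1474, -0.7118, 0.6867, 1.0799], [-0.0127, 0.6956, 0.7183, 1.1451], [0.0, 0.0, 0.0, 1.0]]}
{'fx': 275.1520791432684, 'fy': 275.1520791432684, 'cx': 257.78750282540784, 'cy': 187.2180326935822, 'mount': array([[-3.14318959e-04,  9.63976157e-01,  2.65988478e-01,
         7.16814823e-02],
       [ 9.99999575e-01,  5.33430914e-04, -7.51520738e-04,
        -5.17429476e-04],
       [-8.66334549e-04,  2.65988128e-01, -9.63975915e-01,
        -1.58774034e-01],
       [ 0.00000000e+00,  0.00000000e+00,  0.00000000e+00,
         1.00000000e+00]])}
{'clock': 0.1, 'joint_pos': array([ 9.20226688e+01,  2.05865619e+01,  6.38724586e-01, -1.84078810e-02,
       -7.01381667e+01, -1.65061215e+01]), 'qvel': array([ 0.00724072, -0.14335481,  0.16524628,  0.08686494, -0.02287717,
        0.0225603 ]), 'tau': array([-9.91675188e-04, -5.84158945e+01,  2.93745804e+01,  7.01538876e+00,
        1.01248483e-02, -5.96942732e-05]), 'tool_pos': array([0.16873995, 0.65309563, 0.2257207 ]), 'orientation': array([ 1.79912623e+02, -7.84514372e-03, -1.44897138e+01]), 'force': array([ 0.01826739,  0.68662909, -0.55565559]), 'moment': array([-0.06143914, -0.00494526,  0.01727337]), 'gripper_force': 0.0, 'opening': 0.08780058080538514}
```

```bash
python3 - <<'E'
import cv2,numpy as np
a=cv2.imread("pics/top0.png");b=cv2.imread("pics/side0.png")
cv2.imwrite("pics/t1.png",cv2.resize(a,(800,600),interpolation=cv2.INTER_CUBIC))
cv2.imwrite("pics/s1.png",cv2.resize(b,(800,600),interpolation=cv2.INTER_CUBIC))
E
```

```text
(no output)
```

View pics/t1.png

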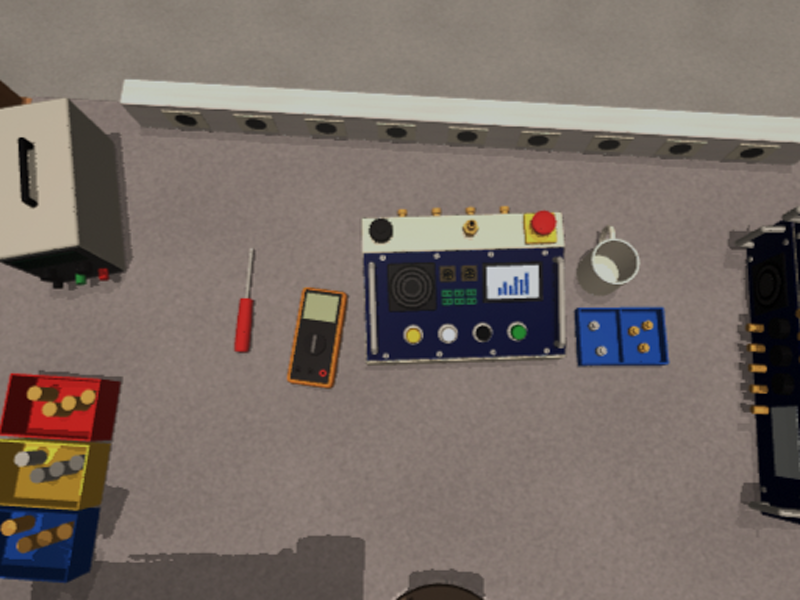

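View pics/s1.png

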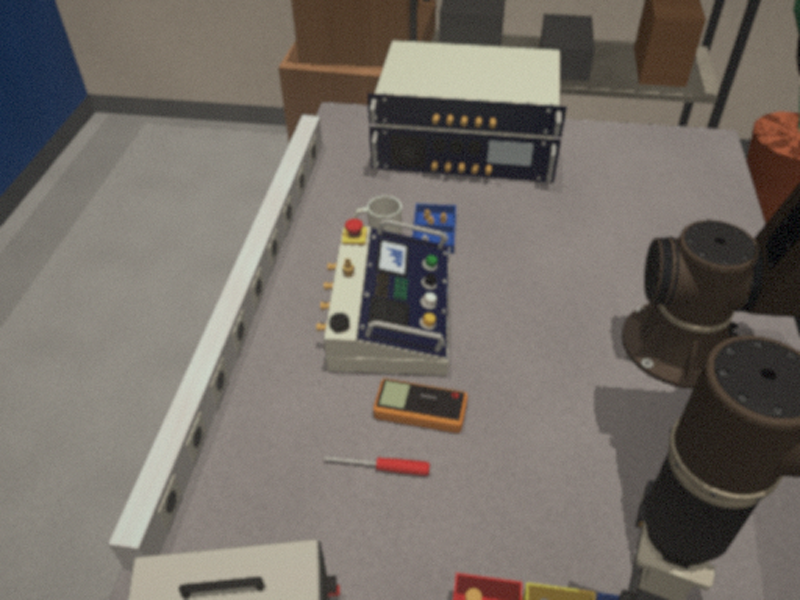

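The top view shows the console with its button row in the 800x600 picture at yellow (413,335), white (447,334), black (483,332) and green (517,331). The side view agrees, and the arm is clear of the console at the left. Next I'll fit the console pose from both cameras.

```bash
cat > h.py <<'E'
from plant import ctrl
import numpy as np
from scipy.optimize import least_squares
from scipy.spatial.transform import Rotation as R
B=dict(y=[-.081,.088,.087],w=[-.081,.030,.087],k=[-.081,-.028,.087],g=[-.081,-.086,.087])
def proj(P,p,C):
    q=(np.asarray(P)-C[:3,3])@C[:3,:3]
    return np.array([p['cx']+p['fx']*q[...,0]/-q[...,2], p['cy']-p['fy']*q[...,1]/-q[...,2]]).T
def world(c,P):
    return R.from_euler('z',c[2]).apply(np.atleast_2d(P))+[c[0],c[1],0]
def fit(views,c0=(.55,0,0)):  # views: list of (params,C,pts3,uv)
    f=lambda c:np.concatenate([(proj(world(c,P),p,C)-uv).ravel() for p,C,P,uv in views])
    s=least_squares(f,c0); return s.x,f(s.x)
def plan(c,pt,h):
    """delta in tool axes to put TCP h above button point (along normal), tool z = inward normal"""
    o=ctrl.get_obs(); Rt=R.from_euler('xyz',o['orientation'],degrees=True)
    n=np.array([-.2588,0,.9659]); zt=-n; yt=np.array([0,-1.,0]); xt=np.cross(yt,zt)
    Rd=R.from_euler('z',c[2])*R.from_matrix(np.array([xt,yt,zt]).T)
    goal=world(c,np.array(pt)+h*n)[0]
    d=Rt.inv().apply(goal-o['tool_pos'])*1e3
    print('goal',goal.round(4),'dpos',d.round(1),'ang',np.degrees((Rt.inv()*Rd).as_rotvec()).round(2), 'rpy',Rd.as_euler('xyz',degrees=True).round(2))
E
python3 - <<'E'
from h import *
s=.64
P=[B[k] for k in 'ywkg']
t=ctrl.camera_params('top');sd=ctrl.camera_params('side')
ut=np.array([[413,335],[447,334],[483,332],[517,331]])*s
us=np.array([[429,320],[430,298],[431,280],[431,261]])*s
for v in ([(t,t['cam_to_world'],P,ut)],[(t,t['cam_to_world'],P,ut),(sd,sd['cam_to_world'],P,us)]):
    c,r=fit(v); print(c,r.round(1))
plan(c,B['w'],.06)
print(ctrl.get_obs()['tool_pos'])
E
```

```text
[ 0.60224905 -0.00280059  0.10431917] [-0.6  0.1  0.2 -0.2 -0.2  0.2  0.6 -0.1]
[ 0.60115103 -0.00166695  0.10041606] [-1.2  0.4 -0.3  0.2 -0.8  0.6 -0.   0.4 -0.2 -1.4 -0.4 -0.5 -0.7 -1.4
 -0.4 -1.1]
goal [0.5021 0.0185 0.145 ] dpos [481.5 530.9  81.6] ang [  2.74  14.85 -20.12] rpy [180.   -15.     5.75]
[0.16873995 0.65309563 0.2257207 ]
```

```bash
python3 - <<'E'
from h import *
c=[.6015,-.002,.102]
plan(c,[-.081,0,.087],.12)
E
```

```text
goal [ 0.49   -0.0134  0.2029] dpos [477.8 564.9  23.7] ang [  2.75  14.85 -20.21] rpy [180.   -15.     5.84]
```

Emit:
{"fn": "apply_moves", "kwargs": {"deltas": [{"fingers": 0, "delta_pos": [478, 565, 24], "angular": [2.75, 14.85, -20.2]}, {"fingers": 0, "delta_pos": [478, 565, 24], "angular": [2.75, 14.85, -20.2]}, {"fingers": 0, "delta_pos": [478, 565, 24], "angular": [2.75, 14.85, -20.2]}, {"fingers": 0, "delta_pos": [478, 565, 24], "angular": [2.75, 14.85, -20.2]}, {"fingers": 0, "delta_pos": [478, 565, 24], "angular": [2.75, 14.85, -20.2]}, {"fingers": 0, "delta_pos": [478, 565, 24], "angular": [2.75, 14.85, -20.2]}, {"fingers": 0, "delta_pos": [478, 565, 24], "angular": [2.75, 14.85, -20.2]}, {"fingers": 0, "delta_pos": [478, 565, 24], "angular": [2.75, 14.85, -20.2]}, {"fingers": 0, "delta_pos": [478, 565, 24], "angular": [2.75, 14.85, -20.2]}, {"fingers": 0, "delta_pos": [478, 565, 24], "angular": [2.75, 14.85, -20.2]}]}}

```text
clock: 1.1
tool_pos: [0.386, 0.2014, 0.2104]
orientation: [-179.9, -15.1, 5.9]
force: [0.9, 1.5, 0.3]
opening: 0.0132
gripper_force: 0.0
```

```bash
python3 - <<'E'
from h import *
plan([.6015,-.002,.102],[-.081,0,.087],.12); print(ctrl.get_obs())
E
```

```text
goal [ 0.49   -0.0134  0.2029] dpos [ 76.7 224.4  27.9] ang [-0.13 -0.05  0.03] rpy [180.   -15.     5.84]
{'clock': 1.1, 'joint_pos': array([ 65.47861656, -11.78902759, -45.73922752,  17.05265702,
       -49.46917975,  20.02502953]), 'qvel': array([-68.62252931, -11.41780977,  -7.39785689,  -7.60878477,
        13.46199492,  71.88620501]), 'tau': array([  8.25743616, -10.3724733 ,  26.78296566,   6.5977183 ,
        -0.19225412,  -2.35003822]), 'tool_pos': array([0.38603075, 0.20139426, 0.21038795]), 'orientation': array([-179.87501309,  -15.0510056 ,    5.87225521]), 'force': array([0.85856609, 1.50605659, 0.28460779]), 'moment': array([-0.0620053 ,  0.68256082,  0.02840948]), 'gripper_force': 0.0, 'opening': 0.01317478051008762}
```

Emit:
{"fn": "apply_moves", "kwargs": {"deltas": [{"fingers": 0, "delta_pos": [70, 205, 26], "angular": [0, 0, 0]}, {"fingers": 0, "delta_pos": [70, 205, 26], "angular": [0, 0, 0]}, {"fingers": 0, "delta_pos": [70, 205, 26], "angular": [0, 0, 0]}, {"fingers": 0, "delta_pos": [70, 205, 26], "angular": [0, 0, 0]}, {"fingers": 0, "delta_pos": [70, 205, 26], "angular": [0, 0, 0]}, {"fingers": 0, "delta_pos": [70, 205, 26], "angular": [0, 0, 0]}, {"fingers": 0, "delta_pos": [70, 205, 26], "angular": [0, 0, 0]}, {"fingers": 0, "delta_pos": [70, 205, 26], "angular": [0, 0, 0]}]}}

```text
clock: 1.9
tool_pos: [0.4804, 0.0075, 0.203]
orientation: [-179.9, -15.0, 5.9]
force: [0.7, -0.0, 0.2]
opening: 0.0005
gripper_force: 0.0
```

```bash
python3 - <<'E'
from h import *
import cv2
o=ctrl.get_obs(); im=ctrl.snapshot('wrist')[:,:,::-1]
cv2.imwrite('pics/w1.png',cv2.resize(im,None,fx=1.5625,fy=1.5625,interpolation=cv2.INTER_CUBIC))
np.save('w1.npy',np.r_[o['tool_pos'],o['orientation']])
print(o['tool_pos'],o['orientation'],o['qvel'].round(1),o['force'],o['opening'])
E
```

```text
[0.48041923 0.00747425 0.2029733 ] [-179.91654696  -15.01200746    5.86017588] [ 0.9 -0.3  0.  -0.  -0.   0.3] [ 0.65546981 -0.01075474  0.23418651] 0.00045437958791104025
```

View pics/w1.png

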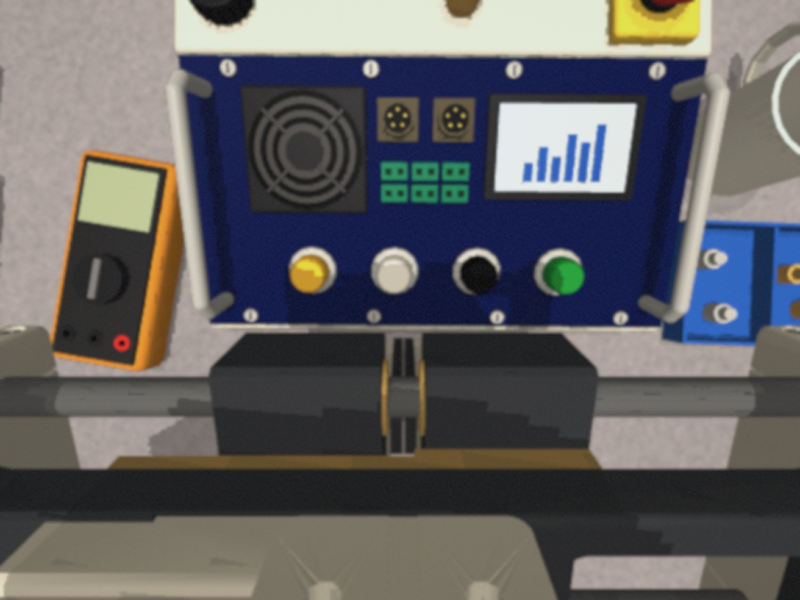

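The wrist view shows all four buttons: yellow (311,272), white (394,272), black (479,274), green (562,274). The fingertips are at about (404,340). An enlarged crop should give better centres.

```bash
python3 - <<'E'
from h import *
import cv2
im=cv2.imread('pics/w1.png'); cv2.imwrite('pics/w1c.png',cv2.resize(im[240:312,280:600],None,fx=2.5,fy=2.5,interpolation=cv2.INTER_CUBIC))
# reprojection of expected model
v=np.load('w1.npy');T=np.eye(4);T[:3,:3]=R.from_euler('xyz',v[3:],degrees=True).as_matrix();T[:3,3]=v[:3]
p=ctrl.camera_params('wrist');C=T@p['mount'];np.save('C1.npy',C)
P=np.array([B[k] for k in 'ywkg'])
uv=np.array([[311,272],[394,272],[479,274],[562,274]])/1.5625
c,r=fit([(p,C,P,uv)]);print(c,r.round(2))
# bezel tops, panel edge screws not used; reproject tops and bezels with fit
n=np.array([-.2588,0,.9659])
print(proj(world(c,P),p,C)*1.5625, proj(world(c,P-.016*n),p,C)*1.5625)
E
```

```text
[ 0.6025807  -0.00404437  0.09274253] [-2.87 -0.15 -0.54  0.38  0.52 -0.37  2.89  0.16]
[[306.51268337 271.76170997]
 [393.15208223 272.59065928]
 [479.81852619 273.41986735]
 [566.51202791 274.24933431]] [[311.48485815 266.78340069]
 [393.71743394 267.56944195]
 [475.97437313 268.35571609]
 [558.25568657 269.14222322]]
```

View pics/w1c.png

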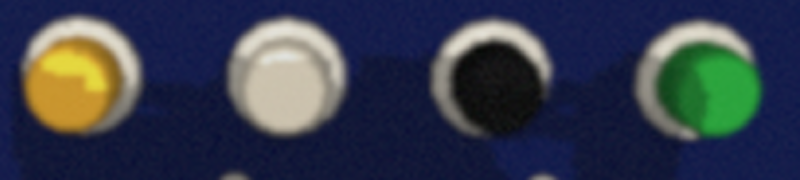

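The crop puts the top faces at about (66,91), (285,92), (498,91) and (718,92). The bezel centres are at about (82,75), (287,76), (491,77) and (696,79). I'll refit on both sets.

```bash
python3 - <<'E'
from h import *
p=ctrl.camera_params('wrist');C=np.load('C1.npy')
n=np.array([-.2588,0,.9659]);P=np.array([B[k] for k in 'ywkg'])
f=lambda a:(np.array(a)/2.5+[280,240])/1.5625
ut=f([[66,91],[285,92],[498,91],[718,92]]);ub=f([[82,75],[287,76],[491,77],[696,79]])
# screws on panel corners: not modelled
c,r=fit([(p,C,P,ut),(p,C,P-.016*n,ub)]);print(c,r.round(2))
plan(c,B['w'],.012)
plan(c,B['w'],.04)
print(ctrl.get_obs()['force'])
for k in 'ywg': print(k,world(c,B[k])[0].round(4))
E
```

```text
[ 0.60040562 -0.00411385  0.09872008] [ 0.39 -0.39 -0.23 -0.44  0.71  0.01 -0.12 -0.04 -0.56  0.39 -0.42  0.32
  0.    0.26  0.18 -0.07]
goal [0.5138 0.0175 0.0986] dpos [  5.9  -6.  109.8] ang [-0.15 -0.02  0.24] rpy [180.   -15.     5.66]
goal [0.5065 0.0167 0.1256] dpos [ 5.9 -6.1 81.8] ang [-0.15 -0.02  0.24] rpy [180.   -15.     5.66]
[ 0.68445877 -0.31228551  0.13059877]
y [0.5111 0.0755 0.087 ]
w [0.5168 0.0178 0.087 ]
g [ 0.5283 -0.0977  0.087 ]
```

Emit:
{"fn": "apply_moves", "kwargs": {"deltas": [{"fingers": 0, "delta_pos": [6, -6, 50], "angular": [-0.15, 0, 0.25]}, {"fingers": 0, "delta_pos": [6, -6, 85], "angular": [-0.15, 0, 0.25]}, {"fingers": 0, "delta_pos": [6, -6, 105], "angular": [-0.15, 0, 0.25]}, {"fingers": 0, "delta_pos": [6, -6, 110], "angular": [-0.15, 0, 0.25]}, {"fingers": 0, "delta_pos": [6, -6, 110], "angular": [-0.15, 0, 0.25]}, {"fingers": 0, "delta_pos": [6, -6, 110], "angular": [-0.15, 0, 0.25]}, {"fingers": 0, "delta_pos": [6, -6, 110], "angular": [-0.15, 0, 0.25]}]}}

```text
clock: 2.65
tool_pos: [0.5149, 0.0173, 0.1]
orientation: [-179.9, -15.2, 5.6]
force: [-0.0, -1.0, 0.6]
opening: 0.0008
gripper_force: 0.0
```

```bash
python3 - <<'E'
from h import *
import cv2
plan([.6004,-.0041,.0987],B['w'],.0)
o=ctrl.get_obs();print(o['force'],o['tool_pos'],o['orientation'],o['opening'])
a=ctrl.snapshot('wrist')[:,:,::-1]; b=ctrl.snapshot('side')[:,:,::-1]
f=lambda i:cv2.resize(i,(400,300),interpolation=cv2.INTER_CUBIC)
a=cv2.resize(a[130:280,150:350],(800,600),interpolation=cv2.INTER_CUBIC)
cv2.imwrite('pics/w2.png',a)
E
```

```text
goal [0.5168 0.0178 0.087 ] dpos [-1.5 -0.2 13. ] ang [-0.04 -0.17 -0.06] rpy [180.   -15.     5.66]
[-0.00232966 -0.95207006  0.62104671] [0.51488928 0.01732714 0.09995003] [-179.94077457  -15.16913923    5.58935152] 0.0007613339388880323
```

View pics/w2.png

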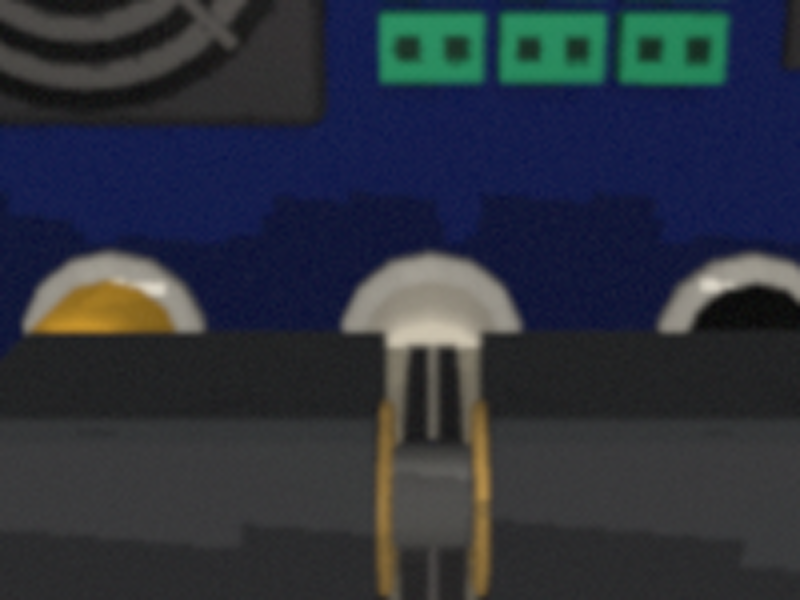

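The fingertip is centred on the white button (column 433 against 432). A side view will show whether the dark finger blocks clear the neighbouring buttons.

```bash
python3 - <<'E'
from h import *
import cv2
p=ctrl.camera_params('side');o=ctrl.get_obs()
print(o['force'],o['tool_pos'])
q=proj(o['tool_pos'],p,p['cam_to_world']);print(q)
u,v=int(q[0]),int(q[1])
i=ctrl.snapshot('side')[:,:,::-1]
cv2.imwrite('pics/s2.png',cv2.resize(i[v-60:v+36,u-64:u+64],(800,600),interpolation=cv2.INTER_CUBIC))
E
```

```text
[-0.05476344 -0.43099091 -0.9816599 ] [0.51474691 0.01706156 0.09968697]
[275.82354045 186.84520607]
```

View pics/s2.png

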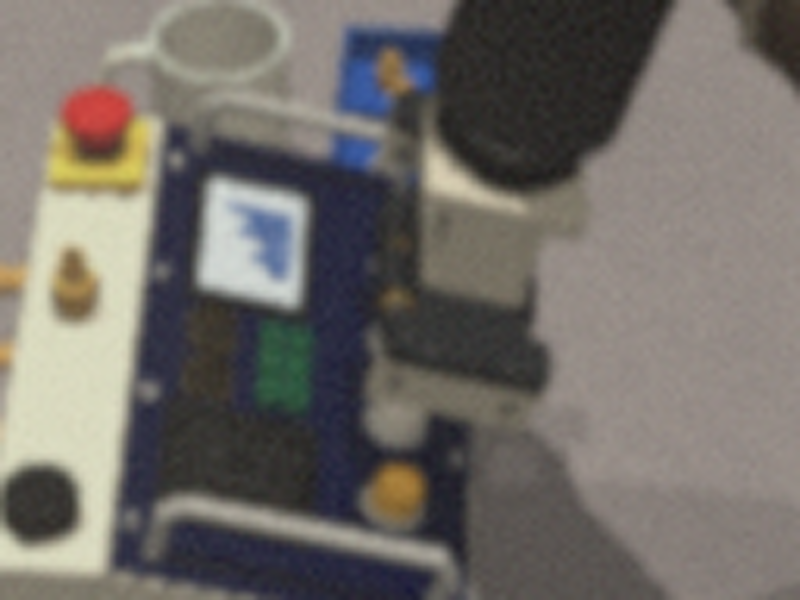

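The gripper's body stands well above the yellow cap and the panel, and nothing touches. Now I'll descend.

Emit:
{"fn": "apply_moves", "kwargs": {"deltas": [{"fingers": 0, "delta_pos": [-1, 0, 5], "angular": [0, 0, 0]}, {"fingers": 0, "delta_pos": [-1, 0, 9], "angular": [0, 0, 0]}, {"fingers": 0, "delta_pos": [-1, 0, 11], "angular": [0, 0, 0]}, {"fingers": 0, "delta_pos": [-1, 0, 11], "angular": [0, 0, 0]}, {"fingers": 0, "delta_pos": [-1, 0, 11], "angular": [0, 0, 0]}]}}

```text
clock: 3.3
tool_pos: [0.5161, 0.0167, 0.0873]
orientation: [180.0, -15.0, 5.6]
force: [-0.4, 0.4, 0.1]
opening: 0.0008
gripper_force: 0.0
```

Emit:
{"fn": "apply_moves", "kwargs": {"deltas": [{"fingers": 0, "delta_pos": [0, 0, 1], "angular": [0, 0, 0]}, {"fingers": 0, "delta_pos": [0, 0, 2], "angular": [0, 0, 0]}, {"fingers": 0, "delta_pos": [0, 0, 2], "angular": [0, 0, 0]}]}}

```text
clock: 3.6
tool_pos: [0.5167, 0.0169, 0.0856]
orientation: [-180.0, -15.0, 5.6]
force: [-1.2, -0.6, 2.7]
opening: 0.0003
gripper_force: 1.1
```

Emit:
{"fn": "apply_moves", "kwargs": {"deltas": [{"fingers": 0, "delta_pos": [0, 0, 1], "angular": [0, 0, 0]}, {"fingers": 0, "delta_pos": [0, 0, 2], "angular": [0, 0, 0]}, {"fingers": 0, "delta_pos": [0, 0, 2], "angular": [0, 0, 0]}]}}

```text
clock: 3.9
tool_pos: [0.5172, 0.0169, 0.0837]
orientation: [-180.0, -15.0, 5.6]
force: [-1.4, -1.7, 3.0]
opening: 0.0006
gripper_force: 1.5
```

```bash
python3 - <<'E'
from h import *
plan([.6004,-.0041,.0987],B['w'],.0);o=ctrl.get_obs();print(o['force'],o['clock'])
E
```

```text
goal [0.5168 0.0178 0.087 ] dpos [ 0.6 -0.9 -3.3] ang [ 0.02 -0.03 -0.09] rpy [180.   -15.     5.66]
[-1.40443223 -1.68320683  2.9736403 ] 3.9
```

Emit:
{"fn": "apply_moves", "kwargs": {"deltas": [{"fingers": 0, "delta_pos": [0, 0, 1], "angular": [0, 0, 0]}, {"fingers": 0, "delta_pos": [0, 0, 2], "angular": [0, 0, 0]}, {"fingers": 0, "delta_pos": [0, 0, 3], "angular": [0, 0, 0]}, {"fingers": 0, "delta_pos": [0, 0, 3], "angular": [0, 0, 0]}]}}

```text
clock: 4.3
tool_pos: [0.518, 0.017, 0.0807]
orientation: [-180.0, -15.0, 5.6]
force: [-0.6, -0.3, 4.0]
opening: 0.0004
gripper_force: 2.0
```

Emit:
{"fn": "apply_moves", "kwargs": {"deltas": [{"fingers": 0, "delta_pos": [0, 0, 1], "angular": [0, 0, 0]}, {"fingers": 0, "delta_pos": [0, 0, 2], "angular": [0, 0, 0]}, {"fingers": 0, "delta_pos": [0, 0, 2], "angular": [0, 0, 0]}, {"fingers": 0, "delta_pos": [0, 0, 2], "angular": [0, 0, 0]}]}}

```text
clock: 4.7
tool_pos: [0.5185, 0.0171, 0.0789]
orientation: [-180.0, -15.0, 5.6]
force: [-0.6, -1.6, 4.4]
opening: 0.0004
gripper_force: 2.3
```

```bash
python3 - <<'E'
from h import *
plan([.6004,-.0041,.0987],B['w'],.0);o=ctrl.get_obs();print(o['force'],o['clock'])
E
```

```text
goal [0.5168 0.0178 0.087 ] dpos [ 0.5 -0.8 -8.3] ang [ 0.02 -0.03 -0.08] rpy [180.   -15.     5.66]
[-0.55754784 -1.622181    4.43201853] 4.7
```

Emit:
{"fn": "apply_moves", "kwargs": {"deltas": [{"fingers": 0, "delta_pos": [0, 0, 0.5], "angular": [0, 0, 0]}, {"fingers": 0, "delta_pos": [0, 0, 1], "angular": [0, 0, 0]}, {"fingers": 0, "delta_pos": [0, 0, 1], "angular": [0, 0, 0]}, {"fingers": 0, "delta_pos": [0, 0, 1], "angular": [0, 0, 0]}]}}

```text
clock: 5.1
tool_pos: [0.5188, 0.0171, 0.0779]
orientation: [-180.0, -15.0, 5.6]
force: [-1.5, -1.6, 5.4]
opening: 0.0001
gripper_force: 3.0
```

Normal force is about 5.6 N, so the white button is at or near its stop. I'll retract, go over yellow and check.

Emit:
{"fn": "apply_moves", "kwargs": {"deltas": [{"fingers": 0, "delta_pos": [0, 0, -25], "angular": [0, 0, 0]}, {"fingers": 0, "delta_pos": [0, 0, -70], "angular": [0, 0, 0]}, {"fingers": 0, "delta_pos": [0, -40, -90], "angular": [0, 0, 0]}, {"fingers": 0, "delta_pos": [0.5, -59, -90], "angular": [0, 0, 0]}, {"fingers": 0, "delta_pos": [0.5, -59, -90], "angular": [0, 0, 0]}, {"fingers": 0, "delta_pos": [0.5, -59, -90], "angular": [0, 0, 0]}, {"fingers": 0, "delta_pos": [0.5, -59, -90], "angular": [0, 0, 0]}]}}

```text
clock: 5.8
tool_pos: [0.4898, 0.073, 0.1642]
orientation: [180.0, -14.9, 5.6]
force: [-0.4, -0.4, -0.5]
opening: 0.0004
gripper_force: 0.0
```

```bash
cat > look.py <<'E'
from h import *
import cv2,sys
n=sys.argv[1];o=ctrl.get_obs()
p=ctrl.camera_params('wrist');T=np.eye(4);T[:3,:3]=R.from_euler('xyz',o['orientation'],degrees=True).as_matrix();T[:3,3]=o['tool_pos'];C=T@p['mount']
i=ctrl.snapshot('wrist')[:,:,::-1]
c=[.6004,-.0041,.0987];nn=np.array([-.2588,0,.9659])
P=np.array([B[k] for k in 'ywkg']);q=proj(world(c,P-.01*nn),p,C)
x0=int(max(q[:,0].min()-25,0));x1=int(min(q[:,0].max()+25,512));y0=int(q[:,1].mean())-26;y1=y0+52
s=800/(x1-x0);cv2.imwrite(f'pics/{n}.png',cv2.resize(i[y0:y1,x0:x1],None,fx=s,fy=s,interpolation=cv2.INTER_CUBIC))
for d in(0,.0065,.016):print(d,((proj(world(c,P-d*nn),p,C)-[x0,y0])*s).round(0).tolist())
print(o['force'].round(2));plan(c,B[sys.argv[2]],0)
E
python3 look.py l1 y
```

```text
0 [[87.0, 101.0], [305.0, 101.0], [523.0, 101.0], [741.0, 100.0]]
0.0065 [[87.0, 95.0], [300.0, 94.0], [512.0, 94.0], [725.0, 93.0]]
0.016 [[87.0, 85.0], [292.0, 85.0], [498.0, 84.0], [703.0, 84.0]]
[-0.42 -0.36 -0.46]
goal [0.5111 0.0755 0.087 ] dpos [ 0.7 -0.6 80.1] ang [ 0.06  0.05 -0.12] rpy [180.   -15.     5.66]
```

View pics/l1.png

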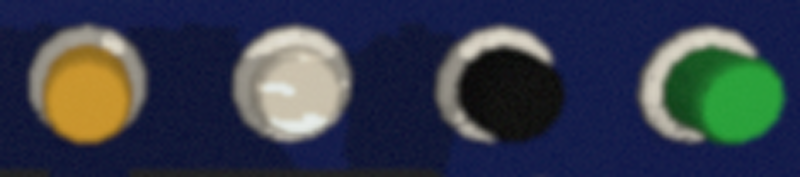

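The white top is at (299,93), which matches the pressed position, and the other three are still out. The console has not moved. Next is yellow.

Emit:
{"fn": "apply_moves", "kwargs": {"deltas": [{"fingers": 0, "delta_pos": [0.5, -0.6, 40], "angular": [0, 0, 0]}, {"fingers": 0, "delta_pos": [0.5, -0.6, 70], "angular": [0, 0, 0]}, {"fingers": 0, "delta_pos": [0.5, -0.6, 76], "angular": [0, 0, 0]}, {"fingers": 0, "delta_pos": [0.5, -0.6, 78], "angular": [0, 0, 0]}, {"fingers": 0, "delta_pos": [0.5, -0.6, 78], "angular": [0, 0, 0]}, {"fingers": 0, "delta_pos": [0.5, -0.6, 78], "angular": [0, 0, 0]}]}}

```text
clock: 6.45
tool_pos: [0.5114, 0.0765, 0.091]
orientation: [-179.9, -15.1, 5.5]
force: [0.9, 0.2, 0.2]
opening: 0.0001
gripper_force: 0.0
```

Emit:
{"fn": "apply_moves", "kwargs": {"deltas": [{"fingers": 0, "delta_pos": [0, 0, 1], "angular": [0, 0, 0]}, {"fingers": 0, "delta_pos": [0, 0, 2], "angular": [0, 0, 0]}, {"fingers": 0, "delta_pos": [0, 0, 3], "angular": [0, 0, 0]}, {"fingers": 0, "delta_pos": [0, 0, 4], "angular": [0, 0, 0]}, {"fingers": 0, "delta_pos": [0, 0, 5], "angular": [0, 0, 0]}, {"fingers": 0, "delta_pos": [0, 0, 6], "angular": [0, 0, 0]}, {"fingers": 0, "delta_pos": [0, 0, 6], "angular": [0, 0, 0]}]}}

```text
clock: 7.15
tool_pos: [0.5126, 0.0766, 0.084]
orientation: [-180.0, -15.0, 5.6]
force: [-1.2, 0.3, 2.0]
opening: 0.0004
gripper_force: 1.5
```

```bash
python3 - <<'E'
from h import *
plan([.6004,-.0041,.0987],B['y'],.0);o=ctrl.get_obs();print(o['force'],o['clock'])
E
```

```text
goal [0.5111 0.0755 0.087 ] dpos [-0.7  0.9 -3.3] ang [ 0.01 -0.05 -0.08] rpy [180.   -15.     5.66]
[-1.23399644  0.26639758  2.04652484] 7.15
```

Now at 3.3 mm of stroke; about 6 mm more to go.

Emit:
{"fn": "apply_moves", "kwargs": {"deltas": [{"fingers": 0, "delta_pos": [0, 0, 1], "angular": [0, 0, 0]}, {"fingers": 0, "delta_pos": [0, 0, 2], "angular": [0, 0, 0]}, {"fingers": 0, "delta_pos": [0, 0, 3], "angular": [0, 0, 0]}, {"fingers": 0, "delta_pos": [0, 0, 4], "angular": [0, 0, 0]}, {"fingers": 0, "delta_pos": [0, 0, 5], "angular": [0, 0, 0]}, {"fingers": 0, "delta_pos": [0, 0, 5], "angular": [0, 0, 0]}, {"fingers": 0, "delta_pos": [0, 0, 5], "angular": [0, 0, 0]}]}}

```text
clock: 7.85
tool_pos: [0.5139, 0.0767, 0.0792]
orientation: [-180.0, -15.0, 5.6]
force: [-1.2, 1.2, 3.7]
opening: 0.0005
gripper_force: 2.2
```

Emit:
{"fn": "apply_moves", "kwargs": {"deltas": [{"fingers": 0, "delta_pos": [0, 0, 0.5], "angular": [0, 0, 0]}, {"fingers": 0, "delta_pos": [0, 0, 1], "angular": [0, 0, 0]}, {"fingers": 0, "delta_pos": [0, 0, 1], "angular": [0, 0, 0]}, {"fingers": 0, "delta_pos": [0, 0, 1], "angular": [0, 0, 0]}]}}

```text
clock: 8.25
tool_pos: [0.5141, 0.0767, 0.0783]
orientation: [-180.0, -15.1, 5.6]
force: [-0.8, 1.4, 5.5]
opening: 0.0005
gripper_force: 2.9
```

Same force and depth as white. I'll retract and go over green.

Emit:
{"fn": "apply_moves", "kwargs": {"deltas": [{"fingers": 0, "delta_pos": [0, 0, -25], "angular": [0, 0, 0]}, {"fingers": 0, "delta_pos": [0, 0, -70], "angular": [0, 0, 0]}, {"fingers": 0, "delta_pos": [0, 40, -90], "angular": [0, 0, 0]}, {"fingers": 0, "delta_pos": [0, 90, -90], "angular": [0, 0, 0]}, {"fingers": 0, "delta_pos": [-0.5, 135, -90], "angular": [0, 0, 0]}, {"fingers": 0, "delta_pos": [-0.5, 175, -90], "angular": [0, 0, 0]}, {"fingers": 0, "delta_pos": [-0.5, 175, -90], "angular": [0, 0, 0]}, {"fingers": 0, "delta_pos": [-0.5, 175, -90], "angular": [0, 0, 0]}, {"fingers": 0, "delta_pos": [-0.5, 175, -90], "angular": [0, 0, 0]}]}}

```text
clock: 9.15
tool_pos: [0.5064, -0.0997, 0.1642]
orientation: [-180.0, -14.9, 5.6]
force: [0.5, 0.9, 0.2]
opening: 0.0
gripper_force: 0.0
```

```bash
python3 look.py l2 g
```

```text
0 [[64.0, 100.0], [281.0, 100.0], [498.0, 100.0], [716.0, 99.0]]
0.0065 [[80.0, 94.0], [292.0, 93.0], [504.0, 93.0], [716.0, 92.0]]
0.016 [[102.0, 84.0], [306.0, 84.0], [511.0, 83.0], [716.0, 83.0]]
[0.52 0.9  0.17]
goal [ 0.5283 -0.0977  0.087 ] dpos [ 1.   0.5 80.3] ang [ 0.01  0.05 -0.04] rpy [180.   -15.     5.66]
```

View pics/l2.png

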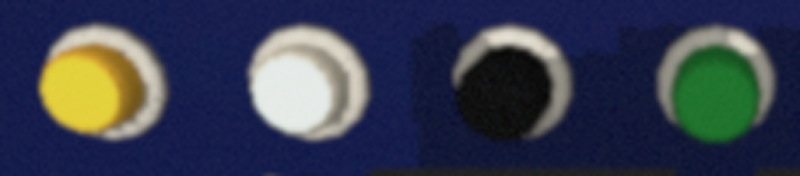

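Yellow's top is at (80,92) and white's at (292,93), so both are in. Black and green are out. Next is green.

Emit:
{"fn": "apply_moves", "kwargs": {"deltas": [{"fingers": 0, "delta_pos": [0.5, 0, 40], "angular": [0, 0, 0]}, {"fingers": 0, "delta_pos": [0.5, 0, 70], "angular": [0, 0, 0]}, {"fingers": 0, "delta_pos": [0.5, 0, 76], "angular": [0, 0, 0]}, {"fingers": 0, "delta_pos": [0.5, 0, 78], "angular": [0, 0, 0]}, {"fingers": 0, "delta_pos": [0.5, 0, 78], "angular": [0, 0, 0]}, {"fingers": 0, "delta_pos": [0.5, 0, 78], "angular": [0, 0, 0]}]}}

```text
clock: 9.8
tool_pos: [0.5284, -0.0976, 0.0912]
orientation: [-180.0, -15.1, 5.6]
force: [0.6, 0.1, 0.5]
opening: 0.0006
gripper_force: 0.0
```

Emit:
{"fn": "apply_moves", "kwargs": {"deltas": [{"fingers": 0, "delta_pos": [0, 0, 1], "angular": [0, 0, 0]}, {"fingers": 0, "delta_pos": [0, 0, 2], "angular": [0, 0, 0]}, {"fingers": 0, "delta_pos": [0, 0, 3], "angular": [0, 0, 0]}, {"fingers": 0, "delta_pos": [0, 0, 4], "angular": [0, 0, 0]}, {"fingers": 0, "delta_pos": [0, 0, 5], "angular": [0, 0, 0]}, {"fingers": 0, "delta_pos": [0, 0, 6], "angular": [0, 0, 0]}, {"fingers": 0, "delta_pos": [0, 0, 6], "angular": [0, 0, 0]}]}}

```text
clock: 10.5
tool_pos: [0.5296, -0.0978, 0.084]
orientation: [-180.0, -15.0, 5.6]
force: [0.0, -0.3, 2.8]
opening: 0.0008
gripper_force: 1.5
```

```bash
python3 - <<'E'
from h import *
plan([.6004,-.0041,.0987],B['g'],.0);o=ctrl.get_obs();print(o['force'],o['clock'])
E
```

```text
goal [ 0.5283 -0.0977  0.087 ] dpos [-0.5 -0.3 -3.3] ang [ 0.02 -0.04 -0.08] rpy [180.   -15.     5.66]
[ 0.04088953 -0.33083747  2.78011652] 10.5
```

Emit:
{"fn": "apply_moves", "kwargs": {"deltas": [{"fingers": 0, "delta_pos": [0, 0, 1], "angular": [0, 0, 0]}, {"fingers": 0, "delta_pos": [0, 0, 2], "angular": [0, 0, 0]}, {"fingers": 0, "delta_pos": [0, 0, 3], "angular": [0, 0, 0]}, {"fingers": 0, "delta_pos": [0, 0, 4], "angular": [0, 0, 0]}, {"fingers": 0, "delta_pos": [0, 0, 5], "angular": [0, 0, 0]}, {"fingers": 0, "delta_pos": [0, 0, 5], "angular": [0, 0, 0]}, {"fingers": 0, "delta_pos": [0, 0, 5], "angular": [0, 0, 0]}]}}

```text
clock: 11.2
tool_pos: [0.5308, -0.0977, 0.0792]
orientation: [-180.0, -15.0, 5.6]
force: [0.1, -0.8, 4.7]
opening: 0.0006
gripper_force: 2.2
```

Emit:
{"fn": "apply_moves", "kwargs": {"deltas": [{"fingers": 0, "delta_pos": [0, 0, 0.5], "angular": [0, 0, 0]}, {"fingers": 0, "delta_pos": [0, 0, 1], "angular": [0, 0, 0]}, {"fingers": 0, "delta_pos": [0, 0, 1], "angular": [0, 0, 0]}, {"fingers": 0, "delta_pos": [0, 0, 1], "angular": [0, 0, 0]}]}}

```text
clock: 11.6
tool_pos: [0.5311, -0.0977, 0.0783]
orientation: [-180.0, -15.0, 5.6]
force: [-0.8, -0.1, 6.1]
opening: 0.0005
gripper_force: 3.0
```

Emit:
{"fn": "apply_moves", "kwargs": {"deltas": [{"fingers": 0, "delta_pos": [0, 0, -25], "angular": [0, 0, 0]}, {"fingers": 0, "delta_pos": [0, 0, -70], "angular": [0, 0, 0]}, {"fingers": 0, "delta_pos": [0, -40, -90], "angular": [0, 0, 0]}, {"fingers": 0, "delta_pos": [0, -86, -110], "angular": [0, 0, 0]}, {"fingers": 0, "delta_pos": [0, -86, -110], "angular": [0, 0, 0]}, {"fingers": 0, "delta_pos": [0, -86, -110], "angular": [0, 0, 0]}, {"fingers": 0, "delta_pos": [0, -86, -110], "angular": [0, 0, 0]}]}}

```text
clock: 12.3
tool_pos: [0.4934, -0.0153, 0.1833]
orientation: [180.0, -14.9, 5.6]
force: [-0.1, -0.8, -0.2]
opening: 0.0002
gripper_force: 0.0
```

```bash
python3 look.py l3 w
```

```text
0 [[79.0, 105.0], [294.0, 104.0], [508.0, 104.0], [723.0, 103.0]]
0.0065 [[87.0, 98.0], [297.0, 98.0], [506.0, 98.0], [716.0, 97.0]]
0.016 [[97.0, 90.0], [300.0, 89.0], [503.0, 89.0], [706.0, 89.0]]
[-0.07 -0.82 -0.18]
goal [0.5168 0.0178 0.087 ] dpos [  0.8 -31.1  99.8] ang [ 0.05  0.1  -0.15] rpy [180.   -15.     5.66]
```

View pics/l3.png

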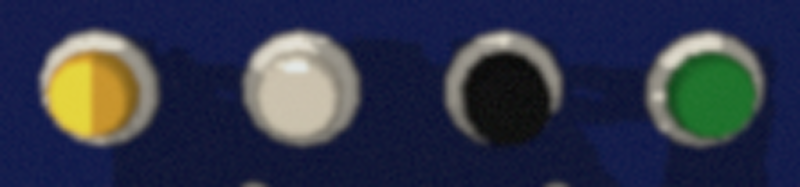

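Yellow's top is at about (88,96), white's at (297,97) and green's at (714,96), so all three are in. Black is still out and the bezels are where they were.

```bash
python3 -c "
from plant import ctrl
print(ctrl.close_job())"
```

```text
the job is handed in; nothing more can be done
None
```

The white, yellow and green buttons were pushed in that order at about 6 N each, and all three stayed in; black and the emergency stop were not pressed, the console did not visibly move, and the job is handed in.

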